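Bring the wide ink cup under the dispenser nozzle

TASK

Set the ink filling station up for filling the wide cup: first, with the dispenser arm still swung aside, push the carousel round by its spokes with one finger until the wide cup stands centred on the round black ring mark on the base, on the line from the carousel's hub to the dispenser column. Then push the dispenser arm with a fingertip until its nozzle hangs over the middle of that cup. Only push, grasp and lift nothing: leave the station standing where it is and do not disturb the other things on the bench.

Things in the scene. Friction and masses are not known exactly. Their poses are not given: they have to be found in the camera images.
- station: the filling station: loose grey base, about 3 kg, 12 mm thick (a disc 170 mm across and a tongue 110 mm wide reaching 220 mm from the disc's centre). Origin: underside of the base, on the carousel's upright axis. x points from that axis to the dispenser column, which is 180 mm away; z up. Highest point: the hopper lid on the column, 151 mm high, 48 mm across
- carousel (a joint): angle (rad) of the white three-spoked cup carousel about the station's upright axis, counter-clockwise positive seen from above. At 0 or any whole turn the wide cup is over the fill mark. It turns past a full turn either way and stays where it is left (1 to 2 N at a spoke)
- hub (a point): middle of the carousel's hub top, 66 mm above the bench; the hub is 42 mm across. Three spokes leave it: the wide cup's, and two at 120 and 240 degrees to it with narrow cups. Each is a bar 10 mm thick, 26 to 52 mm above the bench, bare from 21 to 72 mm from the axis, with its cup's centre 95 mm from the axis
- wide_cup (a point): centre of the mouth of the carousel's wide cup: 46 mm across outside (39 mm inside), rim 66 mm above the bench, at the end of one spoke. The carousel's other two cups are narrow: 26 mm across, rims 60 mm high
- fill_place (a point): the fill mark: a flat black ring 32 mm across on top of the base, on the straight line from carousel axis to column, 95 mm from the axis (hidden below a cup that stands over it)
- dispenser (a joint): angle (rad) of the dispenser arm about the column. At 0 the arm points straight at the carousel axis and the nozzle is over the fill mark; positive: swung aside towards the station's +y (clockwise seen from above). It starts 0.65 to 1.1 aside, can go 1.7 to either side, and stays where it is left (1 to 2 N)
- column (a point): a point on the column's upright axis, the arm's pivot, 105 mm above the bench (mid-height of the arm). The arm is a metal bar 12 mm thick, 94 to 116 mm above the bench, bare from 17 to 75 mm from this axis
- nozzle_tip (a point): lower tip of the nozzle below the free end of the dispenser arm, 85 mm from the column axis, 75 mm above the bench (the nozzle's black body above it is 20 mm across, its top 117 mm high)
- dropper: bystander, to be left alone: amber dropper bottle, 38 mm across, 95 mm tall; origin at the centre of its underside
- soap: bystander, to be left alone: white bottle with a blue cap, 56 mm across, 130 mm tall; origin at the centre of its underside
- pen: bystander, to be left alone: copper tattoo pen on two rubber feet, lying along its own x, 128 mm long, 25 mm high; origin at the centre of its underside
- cup_holder: bystander, to be left alone: flat pink oval holder, 52 x 142 x 22 mm (long along its y); origin at the centre of its underside
- ink_cap: bystander, to be left alone: small loose white cup, 32 mm across, 22 mm tall; origin at the centre of its underside
- practice_pad: bystander, to be left alone: cream practice slab, 100 x 140 x 12 mm; origin at the centre of its underside
- balm: bystander, to be left alone: low jar with metal cap, 52 mm across, 40 mm tall; origin at the centre of its underside

How it is judged:
By the outcome, as a careful person would: the job done as asked, in the order asked, and still so for the second after the job is handed in, with the robot touching nothing.
It also fails if it takes over 72 s, if anything falls off the work surface, if the arm or the gripper's body presses on something with over 40 N, if the wrist force passes 120 N, or if a joint passes its speed limit or range.

ROBOT

A 6-joint arm with a two-finger parallel gripper is mounted at the origin on the work surface. World frame = base frame: x ahead of the robot, y to its left, z up, the work surface at z = 0. Lengths are in m, angles in rad, forces in N, time in s.
With the tool pointing down it reaches from about 0.35 to 0.875 m from the base axis. Payload 4.2 kg.
Tool frame: the origin (TCP) lies at the very end of the fingers, on their centre line; the grasp point (between the pads) lies 19 mm behind it; z points along the fingers, y is the direction in which the jaws open and shut (so a half turn about z gives the same grasp; the last joint's range is limited). The gripper opens to 85 mm and grips with 20 to 120 N. Pads are 22 mm wide; open, the fingers measure 114 mm over their backs; the gripper's body (76 mm by 85 mm) begins 54 mm behind the grasp point. The pads swing forward as they close: fully open they stand 13 mm farther back than shut.
Start: joints at [0.259, 0.385, 0.008, 0, -1.194, -0.259], TCP at [0.625, 0, 0.231] pointing down, gripper open.
Joint ranges: [-3.14, 3.14], [-1.21, 2.06], [-1.07, 1.41], [-3.16, 2.05], [-2.99, -0.16], [-3.1, 3.1]. Speed limits (rad/s): [2.79, 2.79, 3.14, 3.14, 3.14, 3.14].

INTERFACE

Orientations are given as a rotation vector (axis times angle).
In Python, from plant import manip gives the robot as it stands. The module is installed in compiled form; this text tells all that it offers.
- The arm moves only by the shell command python3 -m handwheel 'ROWS' [OPENING] [FORCE]. ROWS is JSON, a list of rows, each a list of 6 numbers: the shift along the tool's x, y, z in m, then the turn, a rotation vector about the tool's x, y, z in degrees. In form: [[tx, ty, tz, wx, wy, wz], ...]. A call has 1 to 8 rows; each row shifts and turns the commanded pose from where the row before left it, along the tool's axes as they then stand; what a row does not reach is not made up. A row lasts 1/12 s, in which the tool goes at most 41.7 mm and 7.16 degrees, less where a joint would pass 70% of its speed; a pose out of reach is approached as far as the arm can. A call is refused whole if a number of a shift passes 0.0417 or a number of a turn 7.16, either way. A call with a gripper value outside its range is refused whole. OPENING is the closure, from 0 (fully open) to 1 (shut), set as the call begins (- or left out, the last holds). The fingers move at their own pace and stop on an object; FORCE is the grip in N (left out, the last holds). Time passes only in rows, so rows that do not move let the fingers close. It gives the time, the measured TCP pose, the force and the opening at its end, in the units of the state.
- manip.read_state(): the state, without advancing time (a new reading comes with each control period).
- manip.grab_frame(name): name is "scene" or "side" or "wrist"; returns a dict with "image" (480x640x3 uint8, blue, green, red), "z_map" (480x640 float32, m along the optical axis (not along the pixel's ray), 0 where there is no reading), "vfov" (degrees; the focal length in pixels is half the picture's height over the tangent of half this angle, whatever the lens; pixels are square), "cx", "cy" (the principal point, pixels), "extrinsics" (4x4, takes a point from camera to world coordinates). Camera axes: x right, y down, z forward; pixel columns grow to the right and rows downward; lengths in m; the calibration is good to about 2 mm. A picture is of the moment at which its call begins.
- manip.close_job(): hands the job in, once; it reports no verdict.
The state is a dict: "time_s": time; "q": joint angles; "joint_vel": joint speeds; "tau": joint torques, N m; "eef_pos": TCP position; "tcp_rot": TCP orientation; "ft_force": force on the tool from outside, world axes, zero at the start; "wrist_torque": the same for the moment, N m; "width": finger opening in m.
Only numpy, scipy, OpenCV 4.12 (cv2) and the standard library are available. Lean on these libraries where they do the work, as an engineer would, in place of code of your own. Each camera call takes 0.05 s, during which the arm holds its last target.

## Working session

There is one attempt and no reset: what is moved stays moved. The work goes in short steps, Python scripts to look and compute and a shell command to move; the robot and the scene stay as the last step left them, time stands still between calls to the robot, and variables do not carry over. Pictures are saved under pics/ and viewed, and the job is handed in when it is done.

```bash
mkdir -p pics
cat > h.py <<'E'
import numpy as np,cv2
from plant import manip
def grab(n):
    f=manip.grab_frame(n); f['f']=240/np.tan(np.radians(f['vfov'])/2); return f
def ray(f,u,v,z):
    E=np.array(f['extrinsics']); d=E[:3,:3]@np.array([(u-f['cx'])/f['f'],(v-f['cy'])/f['f'],1]); o=E[:3,3]
    return o+d*(z-o[2])/d[2]
def proj(f,p):
    E=np.array(f['extrinsics']); c=E[:3,:3].T@(np.array(p)-E[:3,3]); return c[0]/c[2]*f['f']+f['cx'],c[1]/c[2]*f['f']+f['cy']
def cloud(f):
    z=f['z_map']; v,u=np.mgrid[:480,:640]; E=np.array(f['extrinsics'])
    c=np.stack([(u-f['cx'])/f['f']*z,(v-f['cy'])/f['f']*z,z],-1)
    return c@E[:3,:3].T+E[:3,3]
E
python3 - <<'E'
from h import *
for n in ['scene','side','wrist']:
    f=grab(n); cv2.imwrite(f'pics/a_{n}.png',f['image']); print(n,f['f'],f['cx'],f['cy'],np.round(f['extrinsics'],3).tolist())
s=manip.read_state();print(s)
E
```

```text
scene 455.01567080501695 312.71443191203724 240.80194570341231 [[-0.91, 0.319, -0.263, 0.84], [0.413, 0.728, -0.547, 0.56], [0.017, -0.607, -0.795, 0.853], [0.0, 0.0, 0.0, 1.0]]
side 548.7680422722144 327.37180246641054 239.48803825694023 [[0.957, -0.182, 0.226, 0.333], [-0.29, -0.553, 0.781, -0.826], [-0.017, -0.813, -0.582, 0.716], [0.0, 0.0, 0.0, 1.0]]
wrist 418.1437076333314 316.41400219947906 239.87484049211136 [[-1.0, 0.001, -0.002, 0.625], [0.0, 0.957, 0.29, -0.074], [0.002, 0.29, -0.957, 0.373], [0.0, 0.0, 0.0, 1.0]]
{'time_s': 0.15, 'q': array([ 2.58616953e-01,  3.85424584e-01,  6.95994998e-03, -3.27176603e-04,
       -1.19398865e+00, -2.58576384e-01]), 'joint_vel': array([ 0.00063371, -0.00279569,  0.00452703,  0.00134544,  0.00011806,
       -0.00086114]), 'tau': array([-6.03353892e-04, -3.92678475e+01,  1.88581592e+01,  4.18858320e+00,
       -3.39302780e-03,  5.70479813e-06]), 'eef_pos': array([6.24578166e-01, 2.33093507e-05, 2.30457500e-01]), 'tcp_rot': array([ 2.22044756e+00, -2.22062536e+00, -1.72082787e-03]), 'ft_force': array([ 0.34881399, -0.02435686,  0.00976342]), 'wrist_torque': array([-0.00016823, -0.04739675, -0.02482335]), 'width': 0.08588735054284252}
```

View pics/a_scene.png

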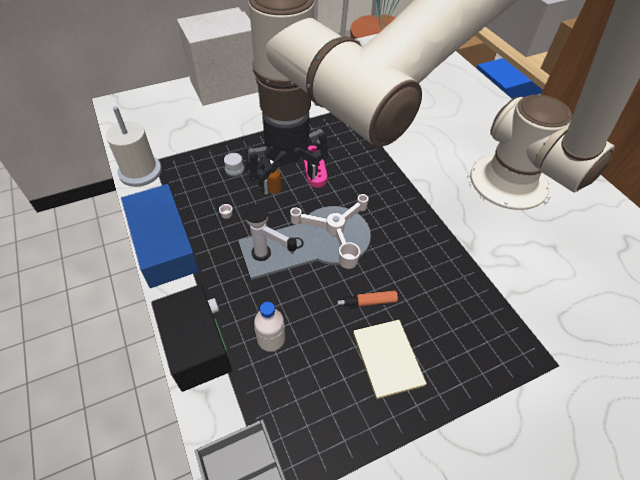

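View pics/a_side.png

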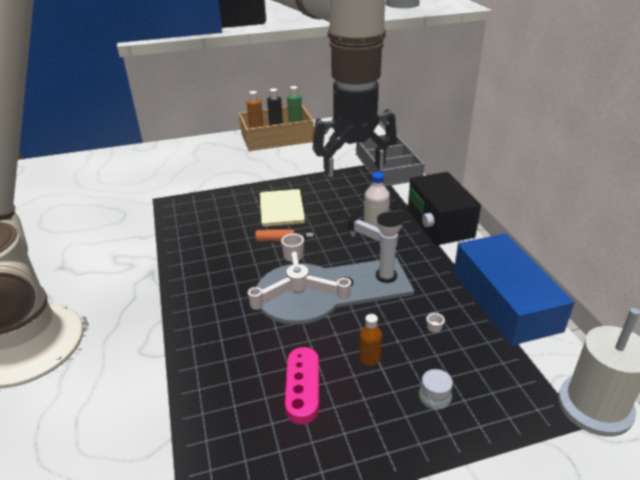

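View pics/a_wrist.png

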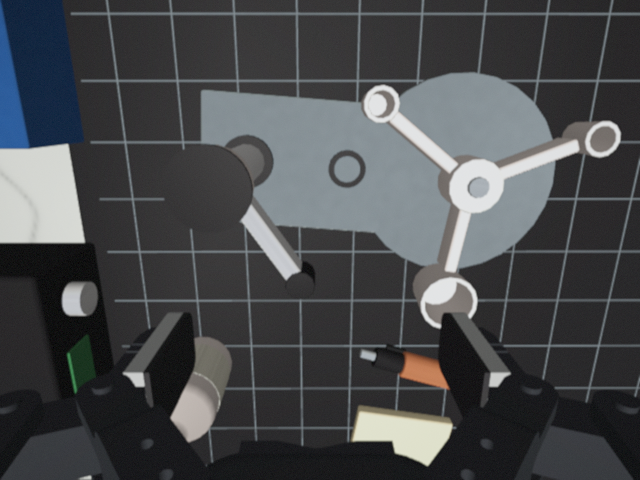

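The wrist view shows the hub at (478,186), the wide cup's mouth at (447,300), the fill ring at (347,168), the hopper lid at (208,188) and the nozzle top at (300,278). I'll measure these now.

Run:
```python
from h import *
f=grab('wrist'); P=cloud(f); im=f['image']
def fitz(u0,u1,v0,v1,zlo,zhi):
    m=np.zeros((480,640),np.uint8); s=(P[...,2]>zlo)&(P[...,2]<zhi); m[v0:v1,u0:u1]=s[v0:v1,u0:u1]
    c=max(cv2.findContours(m,cv2.RETR_EXTERNAL,cv2.CHAIN_APPROX_NONE)[0],key=cv2.contourArea)
    return c
def rep(n,c,z):
    pts=np.array([ray(f,*p[0],z)[:2] for p in c],np.float32)
    (x,y),r=cv2.minEnclosingCircle(pts); A=np.c_[pts,np.ones(len(pts))]; s=np.linalg.lstsq(A,(pts**2).sum(1),rcond=None)[0]
    print(n,'enc',round(x,4),round(y,4),'D',round(2*r,4),'lsq',np.round(s[:2]/2,4),round(2*np.sqrt(s[2]+(s[:2]/2)@(s[:2]/2)),4))
    return s[:2]/2
hub=rep('hub',fitz(440,515,150,225,.058,.075),.066)
cup=rep('wide',fitz(405,485,262,340,.058,.075),.066)
lid=rep('lid',fitz(150,262,130,240,.14,.165),.151)
noz=rep('noz',fitz(282,325,255,300,.105,.13),.117)
g=cv2.cvtColor(im,cv2.COLOR_BGR2GRAY); m=np.zeros_like(g); m[140:200,320:375]=(g[140:200,320:375]<80)*255
c=max(cv2.findContours(m,cv2.RETR_EXTERNAL,cv2.CHAIN_APPROX_NONE)[0],key=cv2.contourArea)
ring=rep('ring',c,.012)
ax=lid-hub; print('hub-col',np.linalg.norm(ax),'ring',np.linalg.norm(ring-hub),'cup',np.linalg.norm(cup-hub),'noz',np.linalg.norm(noz-lid))
a=lambda v:np.arctan2(v[1],v[0])
print('ax',np.degrees([a(ax),a(ring-hub)]),'carousel',np.degrees(a(cup-hub)-a(ax)),'disp(cw+)',np.degrees(-(a(noz-lid)-a(-ax))))
```

```text
hub enc 0.5072 -0.0226 D 0.0412 lsq [ 0.507  -0.0226] 0.0397
wide enc 0.5192 0.0702 D 0.0488 lsq [0.5197 0.0705] 0.0419
lid enc 0.6831 -0.0352 D 0.0493 lsq [ 0.6833 -0.0352] 0.0478
noz enc 0.6393 0.0289 D 0.0339 lsq [0.6382 0.0293] 0.0257
ring enc 0.5987 -0.0282 D 0.0309 lsq [ 0.5987 -0.0282] 0.0298
hub-col 0.17674239567955716 ring 0.09185907921797602 cup 0.0939438009277328 noz 0.07869388762629424
ax [-4.0861938  -3.47629378] carousel 86.33487624111211 disp(cw+) 50.93617051189369
```

```bash
python3 -m handwheel '[[-0.005,0.036,0,0,0,0],[-0.005,0.036,0,0,0,0],[-0.005,0.036,0,0,0,0],[-0.005,0.036,0,0,0,0],[0,0,0.03,0,0,0],[0,0,0.03,0,0,0],[0,0,0,0,0,0],[0,0,0,0,0,0]]' 1 20
python3 - <<'E'
from h import *
for n in ['scene','side','wrist']:
    f=grab(n); cv2.imwrite(f'pics/b_{n}.png',f['image'])
print(manip.read_state()['width'],manip.read_state()['eef_pos'])
E
```

```text
time_s: 0.87
eef_pos: [0.4804, 0.0197, 0.1708]
tcp_rot: [2.22, -2.219, -0.001]
ft_force: [0.9, -0.4, 0.8]
width: 0.0002
8.434365919105579e-05 [0.48253644 0.0202802  0.17284117]
```

View pics/b_side.png

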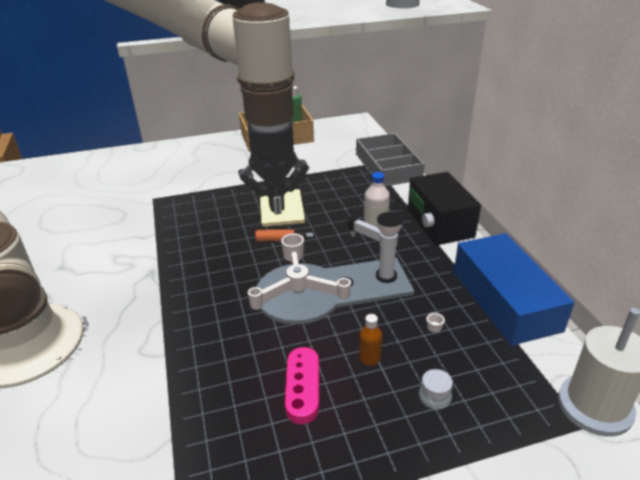

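View pics/b_wrist.png

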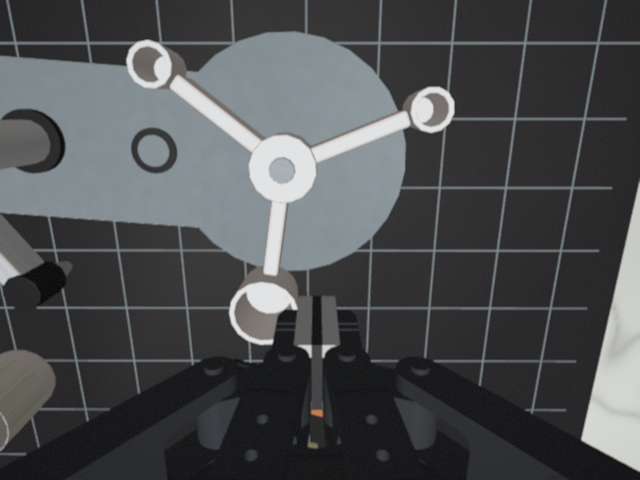

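The fingers are shut and above the gap on the far side of the wide cup's spoke. The hub is now at (283,168) and the wide cup at (264,312). I'll lower them into the gap.

```bash
python3 -m handwheel '[[0,0,0.035,0,0,0],[0,0,0.035,0,0,0],[0,0,0.035,0,0,0],[0,0,0.03,0,0,0],[0,0,0,0,0,0]]'
python3 - <<'E'
from h import *
f=grab('wrist'); cv2.imwrite('pics/c_wrist.png',f['image']); 
for p in [(283,168)]: print(ray(f,*p,.066))
f=grab('side'); cv2.imwrite('pics/c_side.png',f['image'])
print(manip.read_state()['eef_pos'],manip.read_state()['ft_force'])
E
```

```text
time_s: 1.43
eef_pos: [0.4784, 0.019, 0.0323]
tcp_rot: [2.214, -2.217, -0.007]
ft_force: [-1.0, -0.8, -0.6]
width: 0.0
[ 0.48787254 -0.04127091  0.066     ]
[0.48206602 0.02012931 0.03688994] [ 0.684669    0.8239491  -0.07409956]
```

View pics/c_wrist.png

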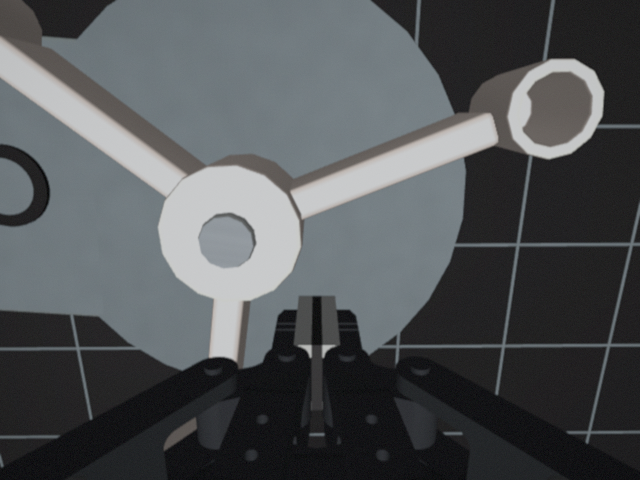

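View pics/c_side.png

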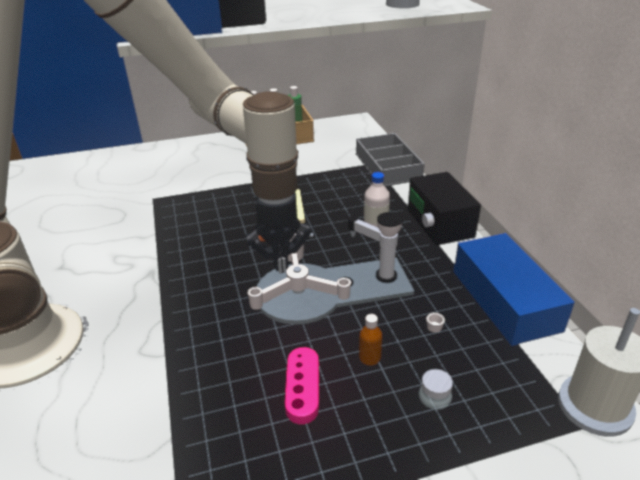

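```bash
python3 -m handwheel '[[0,-0.006,0,0,0,0],[0,-0.006,0,0,0,0],[0,-0.006,0,0,0,0],[-0.0007,-0.0045,0,0,0,6],[-0.0007,-0.0045,0,0,0,6],[-0.0007,-0.0045,0,0,0,6],[-0.0007,-0.0045,0,0,0,6],[0,0,0,0,0,0]]'
cat > look.py <<'E'
import sys
from h import *
k=sys.argv[1]
f=grab('wrist'); cv2.imwrite(f'pics/{k}_wrist.png',f['image']); g=grab('side'); cv2.imwrite(f'pics/{k}_side.png',g['image'])
s=manip.read_state(); print(s['time_s'],s['eef_pos'],s['ft_force'],s['q'])
a=cv2.resize(f['image'],(400,300));b=cv2.resize(g['image'][150:390,180:500],(400,300)); cv2.imwrite(f'pics/{k}.png',np.hstack([a,b]))
E
python3 look.py d
```

```text
time_s: 2.2
eef_pos: [0.5193, 0.0203, 0.0376]
tcp_rot: [-1.707, 2.633, -0.002]
ft_force: [-0.4, -0.6, -0.3]
width: 0.0002
2.3 [0.51861681 0.02025557 0.0373751 ] [-1.0945813  -0.27278603  0.16455462] [ 3.52171382e-01  4.37531126e-01 -4.89034564e-01  4.36039915e-04
 -6.40731776e-01 -7.68729348e-01]
```

View pics/d.png

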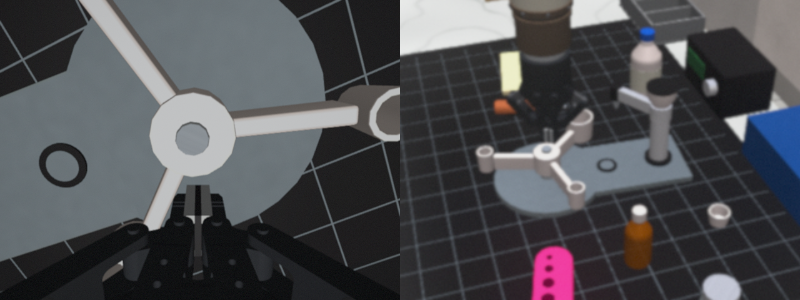

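Left pane: the finger lies against the wide cup's spoke just below the hub. Right pane: the carousel has turned clockwise and the ring is still clear at (606,165).

```bash
python3 -m handwheel '[[-0.0007,-0.0045,0,0,0,6],[-0.0007,-0.0045,0,0,0,6],[-0.0007,-0.0045,0,0,0,6],[-0.0007,-0.0045,0,0,0,6],[-0.0007,-0.0045,0,0,0,6],[-0.0007,-0.0045,0,0,0,6],[-0.0007,-0.0045,0,0,0,6],[0,0,0,0,0,0]]'
python3 look.py e
```

```text
time_s: 2.97
eef_pos: [0.5441, 0.0028, 0.0368]
tcp_rot: [-0.653, 3.071, -0.0]
ft_force: [0.1, 0.1, 0.1]
width: 0.0001
3.0667 [0.54374879 0.00303313 0.03680682] [-0.34651312  0.27976252 -0.18737436] [ 3.03965785e-01  4.70459899e-01 -4.26662991e-01  2.88608930e-04
 -6.72054950e-01 -1.45209310e+00]
```

View pics/e.png

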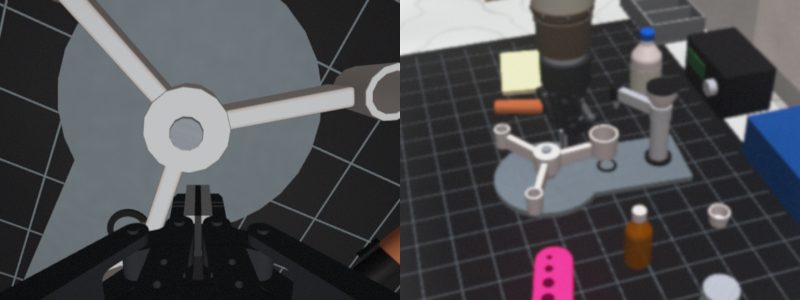

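```bash
cat > ang.py <<'E'
from h import *
f=grab('wrist'); P=cloud(f); g=f['image'].min(2); Z=P[...,2]
m=((Z>.06)&(Z<.072)&(g>120)).astype(np.uint8)
# hub: contour of diameter ~42mm near expected
for c in cv2.findContours(m,cv2.RETR_EXTERNAL,cv2.CHAIN_APPROX_NONE)[0]:
    pts=np.array([ray(f,*p[0],.066)[:2] for p in c],np.float32)
    (x,y),r=cv2.minEnclosingCircle(pts)
    if .016<r<.027: print('circ',round(x,4),round(y,4),'D',round(2*r,4))
    if .018<r<.023 and np.hypot(x-.507,y+.0226)<.012: hub=np.array([x,y])
XY=np.stack(np.broadcast_arrays(P[...,0]-hub[0],P[...,1]-hub[1]),-1); R=np.hypot(XY[...,0],XY[...,1])
s=(Z>.045)&(Z<.058)&(g>130)&(R>.03)&(R<.068)
p=XY[s]; th=np.degrees(np.arctan2(p[:,1],p[:,0]))
h,e=np.histogram(th,72,(-180,180)); print(hub,[(int(a),int(b)) for a,b in zip(e,h) if b>50])
E
cat >> ang.py <<'E'
n,l,st,_=cv2.connectedComponentsWithStats(s.astype(np.uint8))
for i in range(1,n):
    if st[i,4]<400: continue
    q=XY[l==i]; u=np.array([ray(f,b,a,.052)[:2] for a,b in np.argwhere(l==i)])-hub
    vx,vy,x0,y0=cv2.fitLine(u.astype(np.float32),cv2.DIST_HUBER,0,.01,.01).ravel()
    if vx*x0+vy*y0<0: vx,vy=-vx,-vy
    print('spoke',st[i,4],'dir',round(np.degrees(np.arctan2(vy,vx)),2),'offset mm',round(1000*(vx*y0-vy*x0),2),'mean',np.round(u.mean(0),4),'meanang',round(np.degrees(np.arctan2(*u.mean(0)[::-1])),2))
E
python3 ang.py
```

```text
circ 0.5026 -0.0214 D 0.0389
[ 0.50257921 -0.02138022] [(-125, 71), (-120, 1815), (-115, 2147), (-110, 682), (-5, 176), (0, 968), (5, 950), (10, 245), (115, 689), (120, 1739), (125, 1356)]
spoke 4730 dir -115.15 offset mm 1.14 mean [-0.02   -0.0453] meanang -113.83
spoke 3834 dir 125.01 offset mm -1.37 mean [-0.027  0.041] meanang 123.41
spoke 2337 dir 4.61 offset mm 0.46 mean [0.0453 0.0041] meanang 5.19
```

```bash
python3 -m handwheel '[[-0.0002,-0.0013,0,0,0,1.7],[-0.0002,-0.0013,0,0,0,1.7],[-0.0002,-0.0013,0,0,0,1.7],[-0.0002,-0.0013,0,0,0,1.7],[0,0,0,0,0,0],[0,0,0,0,0,0]]'
python3 ang.py
```

```text
time_s: 3.62
eef_pos: [0.546, -0.0013, 0.0365]
tcp_rot: [-0.474, 3.105, 0.0]
ft_force: [-0.9, 0.7, 0.0]
width: -0.0004
circ 0.5025 -0.021 D 0.0389
[ 0.50250673 -0.0210478 ] [(-130, 59), (-125, 1795), (-120, 2100), (-115, 697), (-10, 215), (-5, 972), (0, 883), (5, 196), (110, 709), (115, 1758), (120, 1371)]
spoke 4669 dir -120.28 offset mm 1.28 mean [-0.0239 -0.0434] meanang -118.79
spoke 3891 dir 119.93 offset mm -1.32 mean [-0.0234  0.0432] meanang 118.39
spoke 2265 dir -1.32 offset mm 0.87 mean [ 0.045  -0.0002] meanang -0.21
```

```bash
python3 -m handwheel '[[0,0.006,0,0,0,0],[0,0,-0.04,0,0,0],[0,0,-0.04,0,0,0],[0,0,-0.04,0,0,0],[0,0,-0.04,0,0,0],[0.02,0,-0.02,0,0,0],[0,0,0,0,0,0]]'
python3 look.py g
```

```text
time_s: 4.25
eef_pos: [0.5255, -0.0017, 0.2222]
tcp_rot: [-0.471, 3.096, 0.001]
ft_force: [-0.6, 0.7, -0.3]
width: -0.0002
4.35 [ 0.52456855 -0.00149727  0.21721972] [-0.82357254  0.07015458 -0.61744551] [ 3.06445977e-01  2.24371620e-01 -2.59845216e-01 -4.74169498e-04
 -1.08417147e+00 -1.57614482e+00]
```

View pics/g_wrist.png

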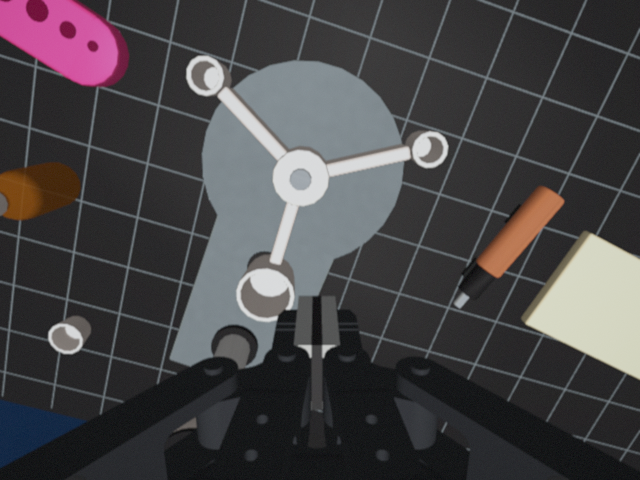

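```bash
python3 ang.py
python3 - <<'E'
from h import *
f=grab('wrist'); im=f['image'].astype(int); P=cloud(f);Z=P[...,2]
b=(im[...,0]-im[...,2]); print(im[130,250],im[300,215],im[100,100])
m=((abs(Z-.012)<.006)&(im.min(2)>60)&(b>5)).astype(np.uint8)*255
m=cv2.morphologyEx(m,cv2.MORPH_OPEN,np.ones((5,5)))
cv2.imwrite('pics/g_mask.png',m)
E
```

```text
circ 0.5984 -0.0214 D 0.046
circ 0.5027 -0.0211 D 0.0399
[ 0.50268334 -0.02107646] [(-125, 297), (-120, 327), (-115, 104), (-10, 60), (-5, 254), (0, 247), (110, 113), (115, 308), (120, 265)]
spoke 755 dir -120.21 offset mm 0.91 mean [-0.0239 -0.0429] meanang -119.15
spoke 703 dir 119.99 offset mm -1.0 mean [-0.0236  0.0429] meanang 118.82
spoke 610 dir -0.23 offset mm 0.04 mean [ 0.0486 -0.0002] meanang -0.18
[219 218 216] [141 137 128] [44 44 46]
```

View pics/g_mask.png

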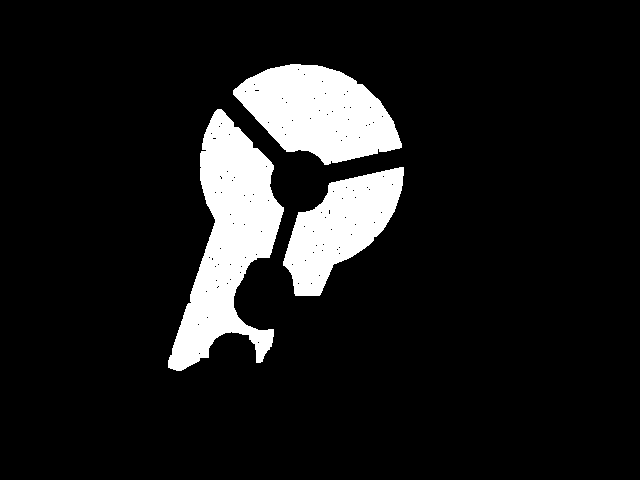

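Run:
```python
from h import *
f=grab('wrist'); m=cv2.imread('pics/g_mask.png',0)
L=np.array([ray(f,np.argmax(m[v]>0)-.5,v,.012)[:2] for v in range(228,350)],np.float32)
vx,vy,x0,y0=cv2.fitLine(L,cv2.DIST_HUBER,0,.01,.01).ravel(); a=np.degrees(np.arctan2(vy,vx)); print('edge dir',a)
R=[]
for v in range(268,292): R.append(ray(f,np.max(np.nonzero(m[v])[0])+.5,v,.012)[:2])
R=np.array(R,np.float32); r=cv2.fitLine(R,cv2.DIST_HUBER,0,.01,.01).ravel(); print('right',np.degrees(np.arctan2(r[1],r[0])))
H=np.array([.5027,-.0211]); n=np.array([-vy,vx]); print('hub to left edge',(H-[x0,y0])@n, 'right', (R.mean(0)-H)@n)
# disc circle
c=cv2.findContours(m,cv2.RETR_EXTERNAL,cv2.CHAIN_APPROX_NONE)[0]; c=max(c,key=cv2.contourArea)[:,0]
p=np.array([ray(f,*q,.012)[:2] for q in c if q[1]<200 and not cv2.pointPolygonTest(np.array([[200,80],[240,80],[260,130],[225,130]],np.float32),(float(q[0]),float(q[1])),False)>=0])
d=np.linalg.norm(p-H,axis=1); p=p[d>.07]
s=np.linalg.lstsq(np.c_[p,np.ones(len(p))],(p**2).sum(1),rcond=None)[0]; C=s[:2]/2
print('disc',C,2*np.sqrt(s[2]+C@C)); print('disc to left',(C-[x0,y0])@n,'right',(R.mean(0)-C)@n)
```

```text
edge dir -4.2824383
right -4.435246
hub to left edge 0.05500429490717341 right 0.054235001729215124
disc [ 0.50321357 -0.02117524] 0.16707530742882565
disc to left 0.05496761140034197 right 0.05427168523604657
```

```bash
python3 -m handwheel '[[-0.02,0,0.02,0,0,0],[0,0,0.04,0,0,0],[0,0,0.04,0,0,0],[0,0,0.04,0,0,0],[0,0,0.04,0,0,0],[0,0,0,0,0,0],[0,-0.004,0,0,0,0],[0,0,0,0,0,0]]'
python3 -m handwheel '[[0,-0.002,0,0,0,0],[-0.0001,-0.0007,0,0,0,1],[-0.0001,-0.0007,0,0,0,1],[-0.0001,-0.0008,0,0,0,1],[-0.0001,-0.0008,0,0,0,1],[0,0,0,0,0,0],[0,0,0,0,0,0]]'
python3 ang.py
```

```text
time_s: 5.17
eef_pos: [0.5468, 0.0001, 0.0374]
tcp_rot: [-0.471, 3.104, -0.001]
ft_force: [-0.4, 0.6, -0.5]
width: 0.0001
time_s: 5.75
eef_pos: [0.5473, -0.0043, 0.0368]
tcp_rot: [-0.361, 3.12, 0.0]
ft_force: [0.9, 0.9, 0.7]
width: -0.0001
circ 0.5025 -0.0209 D 0.0389
[ 0.5024575  -0.02092591] [(-130, 1291), (-125, 2171), (-120, 1132), (-115, 69), (-15, 93), (-10, 876), (-5, 929), (0, 379), (105, 406), (110, 1671), (115, 1688), (120, 122)]
spoke 4666 dir -124.05 offset mm 1.29 mean [-0.0267 -0.0418] meanang -122.56
spoke 3892 dir 116.12 offset mm -1.36 mean [-0.0204  0.0447] meanang 114.54
spoke 2278 dir -5.38 offset mm 1.05 mean [ 0.045  -0.0032] meanang -4.04
```

```bash
python3 -m handwheel '[[0,0.006,0,0,0,0],[0,0,-0.04,0,0,0],[0,0,-0.04,0,0,0],[0,0,-0.04,0,0,0],[0.02,0,-0.04,0,0,0],[0.03,0,-0.03,0,0,0],[0.02,0,-0.02,0,0,0],[0,0,0,0,0,0]]'
python3 look.py i; python3 ang.py
python3 - <<'E'
from h import *
f=grab('wrist'); im=f['image'].astype(int); P=cloud(f);Z=P[...,2]
m=((abs(Z-.012)<.006)&(im.min(2)>60)&(im[...,0]-im[...,2]>5)).astype(np.uint8)*255
m=cv2.morphologyEx(m,cv2.MORPH_OPEN,np.ones((5,5))); cv2.imwrite('pics/i_mask.png',m)
E
```

```text
time_s: 6.47
eef_pos: [0.4779, -0.0146, 0.2478]
tcp_rot: [-0.361, 3.114, 0.001]
ft_force: [0.9, 0.6, 0.2]
width: 0.0002
6.5667 [ 0.47867761 -0.01400719  0.24357563] [ 1.12154849  0.76419359 -1.27992909] [ 3.10717186e-01  1.23429522e-01 -3.17109559e-01 -4.15823694e-04
 -1.12882666e+00 -1.65099599e+00]
circ 0.598 -0.03 D 0.0455
circ 0.5019 -0.0212 D 0.0403
[ 0.50192475 -0.02121524] [(-130, 166), (-125, 243), (-120, 141), (-10, 174), (-5, 201), (0, 83), (105, 70), (110, 225), (115, 223)]
spoke 564 dir -124.65 offset mm 1.72 mean [-0.0264 -0.0412] meanang -122.64
spoke 532 dir 115.98 offset mm -1.43 mean [-0.0202  0.0447] meanang 114.31
spoke 477 dir -4.06 offset mm 0.16 mean [ 0.0485 -0.0033] meanang -3.86
```

View pics/i_wrist.png

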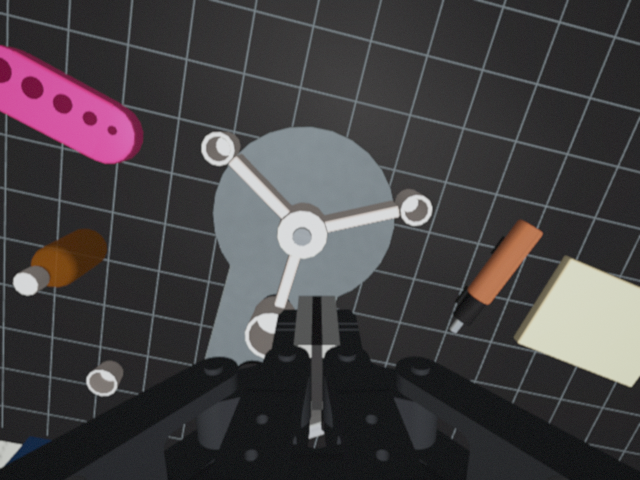

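View pics/i_mask.png

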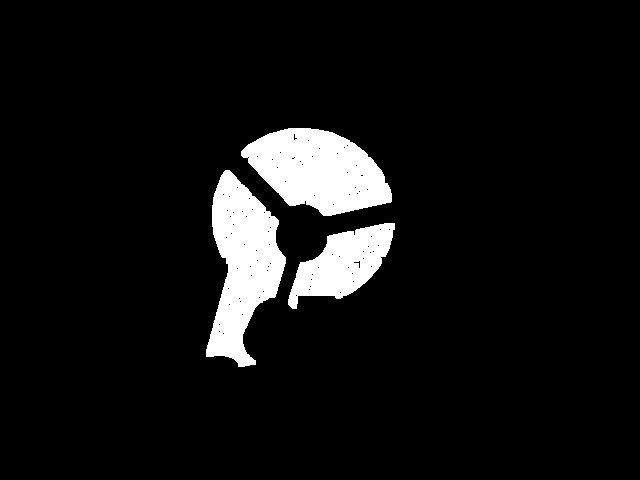

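```bash
python3 -m handwheel '[[-0.0293,-0.004,0,0,0,0],[-0.0293,-0.004,0,0,0,0],[-0.0293,-0.004,0,0,0,0],[-0.0293,-0.004,0,0,0,0],[-0.0293,-0.004,0,0,0,0],[0,0,0,0,0,-7],[0,0,0,0,0,-7],[0,0,0,0,0,-7]]'
python3 -m handwheel '[[0,0,0,0,0,-7],[0,0,0,0,0,-7],[0,0,0,0,0,-7],[0,0,0,0,0,-7],[0,0,0,0,0,-7],[0,0,0,0,0,-7],[0,0,0,0,0,-7],[0,0,0,0,0,-7]]'
python3 -m handwheel '[[0,0,0,0,0,0],[0,0,0,0,0,0]]'
python3 look.py j; python3 ang.py
```

```text
time_s: 7.33
eef_pos: [0.627, 0.0, 0.239]
tcp_rot: [0.93, -2.994, -0.001]
ft_force: [0.2, -0.7, 0.6]
width: -0.0001
time_s: 8.0
eef_pos: [0.6266, -0.0, 0.2398]
tcp_rot: [2.229, -2.208, -0.005]
ft_force: [-0.5, -0.5, 0.2]
width: -0.0001
time_s: 8.17
eef_pos: [0.6265, -0.0, 0.2406]
tcp_rot: [2.219, -2.219, -0.003]
ft_force: [0.2, 0.7, 0.4]
width: -0.0002
8.2667 [ 6.26576687e-01 -7.91871422e-05  2.41580626e-01] [-0.14631785  0.87265261  1.45606801] [ 2.57718537e-01  3.82146827e-01  3.00655508e-02 -8.80667862e-05
 -1.22112091e+00 -2.56653255e-01]
circ 0.5068 -0.0225 D 0.0405
circ 0.5991 -0.0282 D 0.0458
[ 0.50681192 -0.02251636] [(-135, 122), (-130, 277), (-125, 250), (-10, 205), (-5, 239), (0, 142), (110, 164), (115, 226), (120, 143)]
spoke 662 dir -123.91 offset mm -2.21 mean [-0.0291 -0.0394] meanang -126.5
spoke 600 dir -4.25 offset mm 0.84 mean [ 0.0488 -0.0028] meanang -3.26
spoke 547 dir 116.07 offset mm 1.13 mean [-0.0223  0.043 ] meanang 117.4
```

View pics/j_wrist.png

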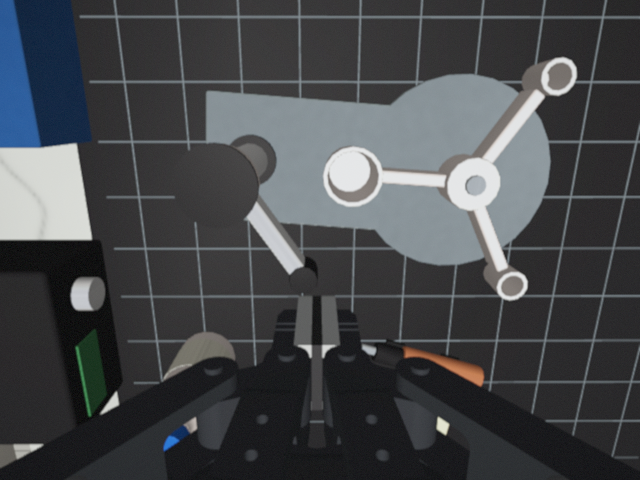

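Run:
```python
from h import *
f=grab('wrist'); im=f['image'].astype(int); P=cloud(f);Z=P[...,2]
m=((abs(Z-.012)<.006)&(im.min(2)>60)&(im[...,0]-im[...,2]>5)).astype(np.uint8)*255
m=cv2.morphologyEx(m,cv2.MORPH_OPEN,np.ones((5,5)))
T=np.array([ray(f,u,np.argmax(m[:,u]>0)-.5,.012)[:2] for u in range(215,378)],np.float32)
B=np.array([ray(f,u,479-np.argmax(m[::-1,u]>0)+.5,.012)[:2] for u in range(300,372)],np.float32)
for q in (T,B):
    r=cv2.fitLine(q,cv2.DIST_HUBER,0,.01,.01).ravel(); print('edge',np.degrees(np.arctan2(-abs(r[1]),abs(r[0]))),r[2:])
t=np.radians(-4.2); n=np.array([-np.sin(t),np.cos(t)])
print('mid offset',(T.mean(0)@n+B.mean(0)@n)/2,'width',(B.mean(0)-T.mean(0))@n,'hub',np.array([.5068,-.0225])@n,'cup',np.array([.5991,-.0282])@n)
def cl(u0,u1,v0,v1,lo,hi,z):
    mm=np.zeros((480,640),np.uint8); mm[v0:v1,u0:u1]=((Z>lo)&(Z<hi))[v0:v1,u0:u1]
    c=max(cv2.findContours(mm,cv2.RETR_EXTERNAL,cv2.CHAIN_APPROX_NONE)[0],key=cv2.contourArea)
    p=np.array([ray(f,*q[0],z)[:2] for q in c],np.float32); (x,y),r=cv2.minEnclosingCircle(p); return x,y,2*r
print('lid',cl(150,262,130,240,.14,.165,.151))
print('bars',[P[v,u].round(4).tolist() for u,v in [(262,215),(280,240),(290,255),(302,282)]])
print('soap cap',[P[v,u].round(3).tolist() for u,v in [(175,438),(205,350)]])
```

```text
edge -4.370896 [ 0.6564814  -0.08789046]
edge -4.4487677 [0.61868626 0.02445913]
mid offset 0.018789928855147138 width 0.11631686289706596 hub 0.014677542566733435 cup 0.015752735641434427
lid (0.6830823421478271, -0.035165444016456604, 0.04913945496082306)
bars [[0.6628, -0.0098, 0.1166], [0.6514, 0.0074, 0.1166], [0.645, 0.0186, 0.1147], [0.6369, 0.0375, 0.1171]]
soap cap [[0.732, 0.157, 0.131], [0.731, 0.138, 0.04]]
```

Here the lid is at (217,185), the nozzle at (302,280) and the wide cup at (353,176), over the place where the ring was. Three spokes give -3.9, -3.9 and -4.25° against tongue edges at -4.4°, and the cup's mouth is within about 0.5 mm of where the ring was measured. Next is the dispenser arm.

```bash
python3 -m handwheel '[[-0.015,-0.0255,0,0,0,0],[-0.015,-0.0255,0,0,0,0],[0,0,0,0,0,-7.1],[0,0,0,0,0,-7.1],[0,0,0,0,0,-7.1],[0,0,0,0,0,-7.1],[0,0,0,0,0,-7.1],[0,0,0,0,0,0]]'
python3 -m handwheel '[[0,0,0.035,0,0,0],[0,0,0.035,0,0,0],[0,0,0.035,0,0,0],[0,0,0.035,0,0,0],[0,0,0,0,0,0]]'
python3 look.py k
```

```text
time_s: 9.03
eef_pos: [0.6774, 0.0301, 0.2429]
tcp_rot: [2.796, -1.432, -0.0]
ft_force: [-0.6, 0.3, -0.3]
width: 0.0003
time_s: 9.45
eef_pos: [0.6721, 0.0293, 0.0946]
tcp_rot: [2.784, -1.437, -0.021]
ft_force: [-0.2, -0.4, -2.1]
width: -0.0002
9.55 [0.67734145 0.0297322  0.10258311] [ 0.08795145 -0.03729781  1.07655726] [ 0.2821836   0.57737755 -0.01007878  0.00101515 -0.98563636  0.33859458]
```

View pics/k.png

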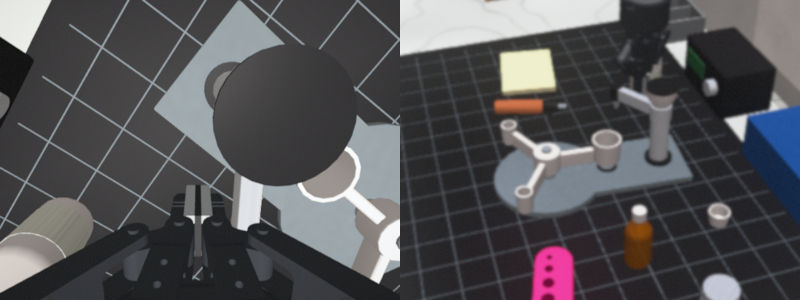

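```bash
python3 -m handwheel '[[0,0.007,0.002,0,0,0],[0,0.007,0,0,0,0],[-0.0014,0.0061,0,0,0,-6],[-0.0014,0.0061,0,0,0,-6],[-0.0014,0.0061,0,0,0,-6],[-0.0014,0.0061,0,0,0,-6],[0,0,0,0,0,0],[0,0,0,0,0,0]]'
python3 look.py l
```

```text
time_s: 10.22
eef_pos: [0.6455, 0.0085, 0.1034]
tcp_rot: [-3.03, 0.826, -0.005]
ft_force: [1.0, 0.2, -0.6]
width: 0.0001
10.3167 [0.64548613 0.00872321 0.10239267] [-0.14611757 -0.83982475  0.21042424] [ 2.63786246e-01  5.27048078e-01 -1.03805951e-01  3.37906823e-04
 -9.37753016e-01  7.75691693e-01]
```

View pics/l.png

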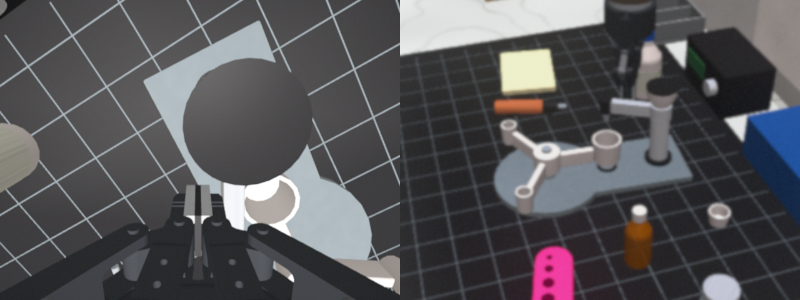

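```bash
python3 -m handwheel '[[-0.0014,0.0061,0,0,0,-6],[-0.0014,0.0061,0,0,0,-6],[-0.0014,0.0061,0,0,0,-6],[0,0,0,0,0,0],[0,0,0,0,0,0]]'
python3 look.py m
```

```text
time_s: 10.73
eef_pos: [0.6339, -0.0062, 0.1014]
tcp_rot: [-3.123, 0.343, -0.001]
ft_force: [0.7, -1.1, 0.0]
width: -0.0
10.8333 [ 0.6338765  -0.00599678  0.10109526] [ 0.80873416  0.43205335 -0.60596271] [ 2.45447750e-01  5.12125103e-01 -1.34860039e-01  1.81587166e-04
 -9.23713517e-01  1.10794990e+00]
```

View pics/m_wrist.png

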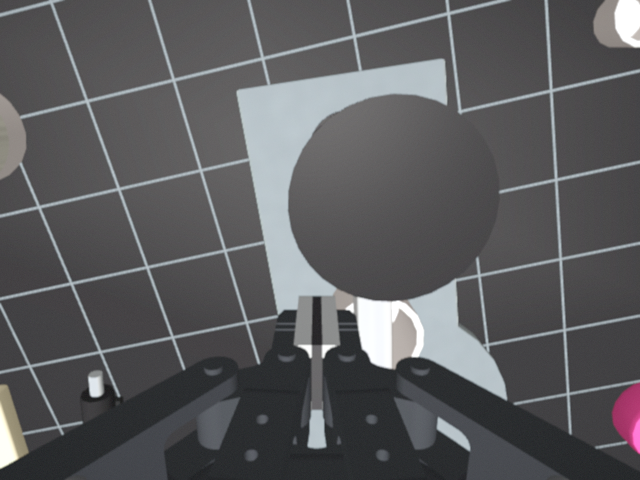

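View pics/m_side.png

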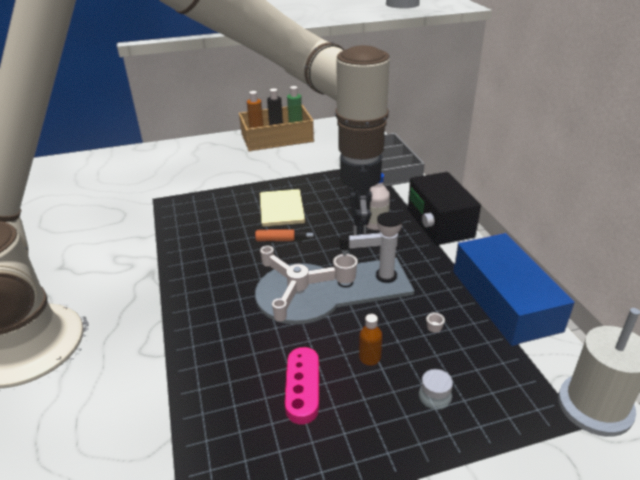

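```bash
cat > bar.py <<'E'
from h import *
f=grab('wrist'); P=cloud(f);Z=P[...,2]; g=f['image'].min(2)
m=((Z>.108)&(Z<.124)&(g>120)).astype(np.uint8)
n,l,st,_=cv2.connectedComponentsWithStats(m)
for i in range(1,n):
    if st[i,4]<150: continue
    u=np.array([ray(f,b,a,.116)[:2] for a,b in np.argwhere(l==i)],np.float32)
    r=cv2.fitLine(u,cv2.DIST_HUBER,0,.01,.01).ravel(); 
    print(st[i],'dir',np.degrees(np.arctan2(r[1],r[0]))%180,'mean',u.mean(0),'cw ends',u.min(0),u.max(0),'box',cv2.minAreaRect(u))
mm=((Z>.14)&(Z<.165)).astype(np.uint8); c=max(cv2.findContours(mm,cv2.RETR_EXTERNAL,cv2.CHAIN_APPROX_NONE)[0],key=cv2.contourArea)
(x,y),R=cv2.minEnclosingCircle(np.array([ray(f,*q[0],.151)[:2] for q in c],np.float32)); print('lid',x,y,2*R)
# tongue edges
im=f['image'].astype(int)
b=((abs(Z-.012)<.006)&(im.min(2)>60)&(im[...,0]-im[...,2]>5)).astype(np.uint8); b=cv2.morphologyEx(b,cv2.MORPH_OPEN,np.ones((5,5)))
L=np.array([ray(f,np.argmax(b[v]>0)-.5,v,.012)[:2] for v in range(120,300)],np.float32)
r=cv2.fitLine(L,cv2.DIST_HUBER,0,.01,.01).ravel(); print('edge',np.degrees(np.arctan2(r[1],r[0]))%180)
E
python3 bar.py
```

```text
[ 356  297   37   71 2077] dir 0.8551658 mean [ 0.6331427  -0.02650029] cw ends [ 0.617465   -0.03356041] [ 0.6466263  -0.02054739] box ((0.6320601105690002, -0.025700634345412254), (0.012171321548521519, 0.027567336335778236), 80.56200408935547)
[297 298  15  25 313] dir 163.30147 mean [ 0.6458323  -0.00419516] cw ends [ 0.6415571  -0.00731032] [ 0.6500922  -0.00104783] box ((0.6456770300865173, -0.0040947976522147655), (0.0047499043866992, 0.008918537758290768), 77.33739471435547)
[322 298  15  24 309] dir 171.77063 mean [ 0.6441695  -0.01229434] cw ends [ 0.639945  -0.0150668] [ 0.6487182  -0.00917053] box ((0.6440474390983582, -0.012394736520946026), (0.004750225692987442, 0.008529098704457283), 77.7760009765625)
lid 0.6837432980537415 -0.03483877331018448 0.04826251044869423
edge 175.64282
```

```bash
python3 -m handwheel '[[-0.0003,0.0012,0,0,0,-1.2],[-0.0003,0.0012,0,0,0,-1.2],[-0.0003,0.0012,0,0,0,-1.2],[-0.0002,0.0010,0,0,0,-1],[0,0,0,0,0,0],[0,0,0,0,0,0]]'
python3 bar.py
```

```text
time_s: 11.38
eef_pos: [0.6316, -0.0105, 0.101]
tcp_rot: [3.134, -0.211, -0.0]
ft_force: [0.3, 1.2, 0.2]
width: -0.0002
[322 297  31  25 337] dir 0.65116405 mean [ 0.6423275  -0.01639409] cw ends [ 0.6381328  -0.02362776] [ 0.6467676  -0.01321425] box ((0.6424072980880737, -0.018459869548678398), (0.010389970615506172, 0.008630418218672276), 89.19812774658203)
[ 354  297   37   71 1965] dir 9.608711 mean [ 0.6328594  -0.03057595] cw ends [ 0.61739844 -0.03663303] [ 0.6458296  -0.02455004] box ((0.63161700963974, -0.02968216873705387), (0.012058508582413197, 0.027528872713446617), 85.22405242919922)
[297 298  15  24 310] dir 168.35042 mean [ 0.6435451  -0.00777769] cw ends [ 0.63941854 -0.01058923] [ 0.6479329  -0.00481035] box ((0.6434710621833801, -0.007731919176876545), (0.004745119716972113, 0.00852270144969225), 81.51789093017578)
lid 0.683739185333252 -0.03484344854950905 0.04832065477967262
edge 175.62547
```

```bash
python3 -m handwheel '[[0,-0.01,0,0,0,0],[0,-0.005,-0.03,0,0,0],[0,0,-0.04,0,0,0],[0,0,-0.04,0,0,0],[-0.04,0,-0.03,0,0,0],[-0.04,0,0,0,0,0],[-0.04,0,0,0,0,0],[0,0,0,0,0,0]]'
python3 -m handwheel '[[0,0,0,0,0,0],[0,0,0,0,0,0]]'
python3 look.py n; python3 ang.py; python3 bar.py
python3 -c "
from h import *
cv2.imwrite('pics/n_scene.png',grab('scene')['image'])"
```

```text
time_s: 12.1
eef_pos: [0.5135, 0.0193, 0.2356]
tcp_rot: [3.134, -0.21, -0.009]
ft_force: [-1.6, 0.8, -1.4]
width: 0.0001
time_s: 12.27
eef_pos: [0.5218, 0.0201, 0.2369]
tcp_rot: [-3.134, 0.21, -0.003]
ft_force: [0.6, 0.4, -0.7]
width: -0.0001
12.3667 [0.5225313  0.01996948 0.23624014] [ 0.19964969 -0.67671652  0.23284896] [ 3.48932376e-01  2.06708758e-01 -2.33077395e-01  3.14241062e-04
 -1.13018357e+00  1.08733647e+00]
circ 0.5065 -0.0205 D 0.0404
circ 0.5991 -0.0277 D 0.0455
[ 0.50650722 -0.02051693] [(-135, 57), (-130, 212), (-125, 228), (-15, 51), (-10, 243), (-5, 286), (0, 72), (110, 145), (115, 220), (120, 146)]
spoke 652 dir -4.14 offset mm -0.35 mean [ 0.049  -0.0039] meanang -4.55
spoke 524 dir -124.01 offset mm -1.01 mean [-0.0281 -0.0399] meanang -125.19
spoke 526 dir 115.94 offset mm 1.52 mean [-0.0227  0.0431] meanang 117.74
[ 367    0   21   86 1732] dir 175.32214 mean [ 0.63073975 -0.02990015] cw ends [ 0.60718185 -0.03730679] [ 0.652692   -0.02236434] box ((0.6299211382865906, -0.029686598107218742), (0.011547653004527092, 0.04478183016180992), 85.09561157226562)Traceback (most recent call last):
  File "bar.py", line 10, in <module>
    mm=((Z>.14)&(Z<.165)).astype(np.uint8); c=max(cv2.findContours(mm,cv2.RETR_EXTERNAL,cv2.CHAIN_APPROX_NONE)[0],key=cv2.contourArea)
                                              ~~~^^^^^^^^^^^^^^^^^^^^^^^^^^^^^^^^^^^^^^^^^^^^^^^^^^^^^^^^^^^^^^^^^^^^^^^^^^^^^^^^^^^^^
ValueError: max() iterable argument is empty
```

View pics/n_wrist.png

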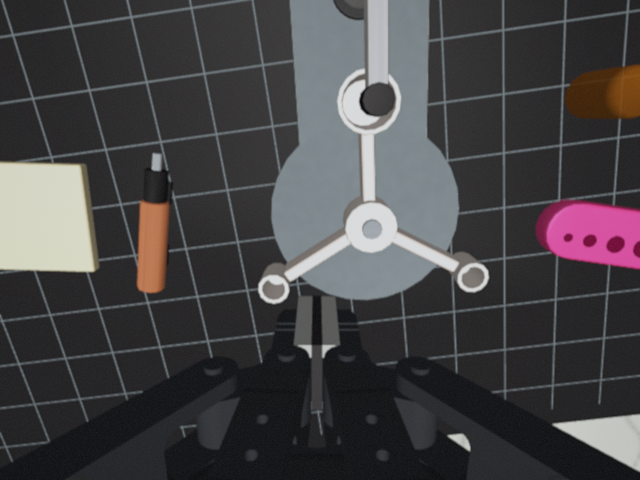

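View pics/n_side.png

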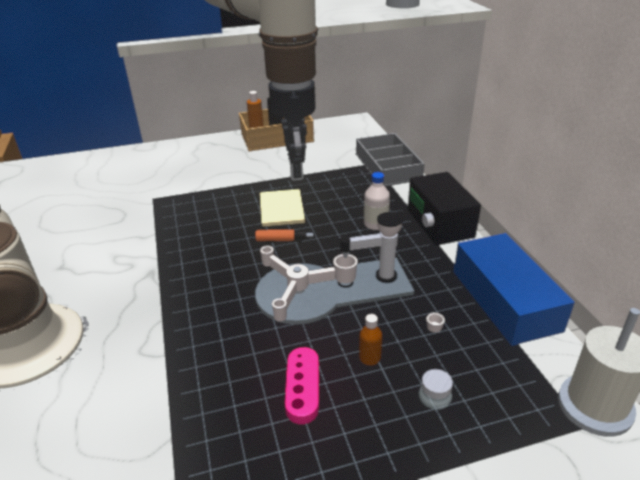

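View pics/n_scene.png

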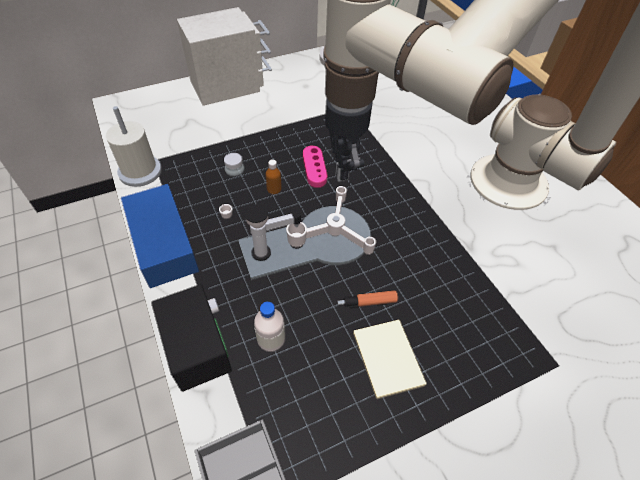

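Run:
```python
from h import *
f=grab('wrist'); g=f['image'].max(2)
m=np.zeros_like(g); m[75:125,355:400]=(g[75:125,355:400]<70)*255
c=max(cv2.findContours(m,cv2.RETR_EXTERNAL,cv2.CHAIN_APPROX_NONE)[0],key=cv2.contourArea)
p=np.array([ray(f,*q[0],.117)[:2] for q in c],np.float32); print(cv2.minEnclosingCircle(p),cv2.minEnclosingCircle(c))
P=cloud(f);Z=P[...,2];im=f['image'].astype(int)
b=((abs(Z-.012)<.006)&(im.min(2)>60)&(im[...,0]-im[...,2]>5)).astype(np.uint8); b=cv2.morphologyEx(b,cv2.MORPH_OPEN,np.ones((5,5)))
for F in (lambda v:np.argmax(b[v]>0)-.5, lambda v:639-np.argmax(b[v,::-1]>0)+.5):
    L=np.array([ray(f,F(v),v,.012)[:2] for v in range(5,120)],np.float32)
    r=cv2.fitLine(L,cv2.DIST_HUBER,0,.01,.01).ravel(); print('edge',np.degrees(np.arctan2(r[1],r[0]))%180,L.mean(0))
```

```text
((0.5986983776092529, -0.02654349058866501), 0.010321753099560738) ((376.2848205566406, 99.10759735107422), 17.68342399597168)
edge 175.69426 [0.6373648  0.02361045]
edge 175.63124 [ 0.62268925 -0.0846265 ]
```

```bash
python3 -c "
from plant import manip
print(manip.close_job()); print(manip.read_state()['time_s'])"
```

```text
the job is handed in; nothing more can be done
None
the job is handed in; nothing more can be done
```

The station is set up for the wide cup, and the job was handed in at about 12.5 s of the 72 s allowed. With the gripper shut and the two fingers used as one, I pushed the carousel about 86° clockwise by the wide cup's spoke. Then I pushed the dispenser arm about 50° in over the cup, drew back, and left the robot clear of everything.

**Last checks, from the wrist camera:**
- **Carousel:** the spokes point along -4.1°, against -4.35° for the base's centre line. That is about 0.3° short, or 0.5 mm at the cup. One earlier hub-to-cup reading suggested up to 0.8° short, about 1.3 mm.
- **Fill mark:** the cup's mouth is at (0.599, -0.028), within about 0.7 mm of where the ring was measured before the cup covered it.
- **Dispenser:** the arm lies at 175.3°, against 175.65° for the centre line. The top of the nozzle is at (0.5987, -0.0265), about 1.3 mm from the cup's middle.
- **Station and bystanders:** the base's edges kept their direction to within about 0.1° from the first carousel push to the end. By eye, nothing else on the bench has moved.

**Disagreement between views:** the hub position differed by up to about 4 mm depending on which way the wrist camera was turned. I therefore compared positions within a single view; the fill-mark check is the exception, between two views with the camera turned differently.

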